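# Set up the stamping place on the office counter

## Robot

A 6-joint arm with a two-finger parallel gripper is mounted at the origin on the work surface. World frame = base frame: x ahead of the robot, y to its left, z up, the work surface at z = 0. Lengths are in mm, angles in rad, forces in N, time in s.
With the tool pointing down it reaches from about 300 to 775 mm from the base axis. Payload 14.6 kg.
Tool frame: the origin (TCP) lies between the finger pads; the fingertips stand 11 mm ahead of it and the grasp point (between the pads) lies 8 mm behind it; z points along the fingers, y is the line along which they close (so a half turn about z gives the same grasp; the last joint's range is limited). The gripper opens to 94 mm and grips with 3 to 60 N. Pads are 16 mm wide; open, the fingers measure 119 mm over their backs; the gripper's body (75 mm by 177 mm) begins 78 mm behind the grasp point.
Start: joints at [-1.356, 0.3, 1.521, -0, 1.321, -0.067], TCP at [152.94, -528.298, 216.446] pointing down, gripper open.
Joint ranges: [-3.03, 3.03], [-0.79, 2.21], [0.23, 2.52], [-1.04, 4.18], [0, 3.07], [-2.55, 2.55]. Speed limits (rad/s): [2.22, 2.22, 2.57, 3.14, 3.14, 3.14].

## Interface

Orientations are given as [roll, pitch, yaw] about the fixed x, y, z axes, in that order (R = Rz(yaw) Ry(pitch) Rx(roll)).
In Python, from cell import manip gives the robot as it stands. The module is installed in compiled form; this text tells all that it offers.
- The arm moves only by the tool arm_command, never from a script. Its argument "rows" is one flat list of numbers, 5 for each row, row after row: the shift along the world's x, y, z in mm, then the turn about the world's z in degrees, then the finger opening in mm, from 0 to 94. In form: [dx, dy, dz, twist, jaw, dx, dy, dz, twist, jaw, ...]. A call has 1 to 5 rows; each row shifts and turns the commanded pose from where the row before left it; what a row does not reach is not made up. A row lasts 1/8 s, in which the tool goes at most 62.5 mm and 10.7 degrees, less where a joint would pass 70% of its speed; a pose out of reach is approached as far as the arm can. A call is refused whole if a number of a shift passes 62.5 or a number of a turn 10.7, either way. A call with a gripper value outside its range is refused whole. The fingers move at their own pace and stop on an object; "newtons" is the grip in N (left out, the last holds). Time passes only in rows, so rows that do not move let the fingers close. It gives the time, the measured TCP pose, the force and the opening at its end, in the units of the state.
- manip.read_state(): the state, without advancing time (a new reading comes with each control period).
- manip.camera(name): name is "scene" or "top"; returns a dict with "image" (420x560x3 uint8, blue, green, red), "z_map" (420x560 float32, mm along the optical axis (not along the pixel's ray), 0 where there is no reading), "fx", "fy", "cx", "cy" (pixels), "pose" (4x4, takes a point from camera to world coordinates). Camera axes: x right, y down, z forward; pixel columns grow to the right and rows downward; lengths in mm; the calibration is good to about 2 mm. A picture is of the moment at which its call begins.
- manip.sign_off(): hands the job in, once; it reports no verdict.
The state is a dict: "clock": time; "joints": joint angles; "qd": joint speeds; "effort": joint torques, N m; "eef_pos": TCP position; "eef_rot": TCP orientation; "wrist_force": force on the tool from outside, world axes, zero at the start; "moment": the same for the moment, N m; "finger_gap": finger opening in mm.
Only numpy, scipy, OpenCV 4.12 (cv2) and the standard library are available. Lean on these libraries where they do the work, as an engineer would, in place of code of your own. Each camera call takes 0.05 s, during which the arm holds its last target. There are 200 camera calls.

## Task

Get the counter ready for stamping slips: lay the receipt book flat on the middle of the pile of slips, square with it and long side along long side, and put the steel paperweight on the middle of the book; stand the hand stamp upright on the middle of the ink pad; and stand the empty pen cup upright in the middle of the brown desk pad, between the ink pad and the slips. Then lay the stapler on its base in front of the cup (on the robot's side), centred on it and parallel to the desk pad's near long edge, halfway between the cup and that edge. Leave the calculator and the oil bottle where they are.

Things in the scene. Friction and masses are not known exactly. Their poses are not given: they have to be found in the camera images.
- book_mid (a point): receipt book, a loose flat block 120 x 60 x 22 mm with brown card covers, white page edges and a grey binding strip at one short end; starts lying flat on the counter. The point is its centre (11 mm above its underside); x along its 120 mm length, y along its 60 mm width, z up
- weight_mid (a point): loose steel paperweight, round, 55 mm high, about 0.35 kg: a disc 52 mm in diameter and 20 mm high with a plain upright grip 21 mm in diameter on top (from 21 to 55 mm up). The point is its centre half-way up (27.5 mm above its underside); z up along its axis
- stamp_mid (a point): loose hand stamp, round, 80 mm high: black foot 44 mm in diameter and 14 mm high, thin neck, brown wooden handle 26 mm in diameter (from 36 to 80 mm up). The point is its centre half-way up (40 mm above its underside); z up along its axis
- cup_mid (a point): loose short empty pen cup, a bare aluminium open cylinder 58 mm in outer diameter and 70 mm high, wall 3 mm, standing mouth up. The point is its centre half-way up (35 mm above its underside); z up along its axis
- stapler_mid (a point): loose desk stapler, 130 mm long, 36 mm wide, 51 mm high, black base, steel magazine and grey rounded top arm (top arm 34 mm wide, from 29 to 51 mm up), rigid; starts standing on its base. The point is its centre (25.5 mm above its underside); x along its length, z up
- deskpad: brown desk pad, a fixed flat sheet 1 mm thin lying on the counter, 250 mm deep (its x, pointing away from the robot) and 500 mm wide (its y), with pale stitching along the edges; things on it stand at counter level (z = 0) to within 1 mm. Origin at its centre at counter level; its near long edge lies at -125 mm along its x. The ink pad and the pile of slips lie on it, one toward each end, either way round
- slips: fixed pile of white paper slips 130 mm (its x) by 105 mm (its y), 30 mm high, on one end of the desk pad. Origin at the centre of its underside, so the top is 30 mm above it
- inkpad: fixed open ink pad: flat steel tin 90 mm (its x) by 120 mm (its y) with a 3 mm wide rim 15 mm high, filled with a dark felt whose top is 12 mm above the counter, on the other end of the desk pad. Origin at the centre of its underside
- calculator: bystander: grey pocket calculator with white keys, 150 x 85 x 18 mm, lying on the counter to the right of the desk pad; leave it alone. Origin at the centre of its underside
- oil: bystander: bottle of cooking oil, amber with red label and cap, 73 mm in diameter, 222 mm high, standing to the left; leave it alone. Origin at the centre of its underside
There are look-alikes about, which are no part of the job. What is shaped like the part that bears weight_mid but blue is not meant. What is shaped like the part that bears stamp_mid but blue is not meant.

How it is judged (in metres and radians):
At the end, for the whole second after the job is handed in: Book flat on slips, 12 mm each way, square to 10 deg; weight on book, 14 mm; stamp on ink pad, 14 mm; cup at desk pad middle, 13 mm each way; stapler 77 mm nearer than the pad middle (16 mm), 18 mm sideways, parallel to 11 deg; all upright and at rest (x of book_mid in the frame of slips between -0.012 and 0.012 m and y of book_mid in the frame of slips between -0.012 and 0.012 m and z of book_mid in the frame of slips between 0.035 and 0.047 m and angle between book_mid's own z axis and vertical below 0.1 rad and angle between the x axis of book_mid and the x axis of slips, either way round below 0.17 rad and horizontal distance between weight_mid and book_mid below 0.014 m and z of weight_mid in the frame of slips between 0.0725 and 0.0865 m and angle between each of weight_mid, stamp_mid, cup_mid, stapler_mid's own z axis and vertical below 0.12 rad and horizontal distance between stamp_mid and inkpad below 0.014 m and z of stamp_mid in the frame of inkpad between 0.046 and 0.058 m and x of cup_mid in the frame of deskpad between -0.013 and 0.013 m and y of cup_mid in the frame of deskpad between -0.013 and 0.013 m and z of cup_mid in the frame of deskpad between 0.029 and 0.041 m and x of stapler_mid in the frame of deskpad between -0.093 and -0.061 m and y of stapler_mid in the frame of deskpad between -0.018 and 0.018 m and z of stapler_mid in the frame of deskpad between 0.0195 and 0.0315 m and angle between the x axis of stapler_mid and the y axis of deskpad, either way round below 0.2 rad and linear speed of each of book, weight, stamp, cup, stapler below 0.02 m/s); the robot touches nothing.
It fails at once if the calculator is moved by more than 15 mm (distance of calculator from where it was at the start of the episode above 0.015 m).
It fails at once if the oil bottle is moved by more than 15 mm (distance of oil from where it was at the start of the episode above 0.015 m).
It also fails if it takes over 128 s, if anything falls off the work surface, if the arm or the gripper's body presses on something with over 40 N, if the wrist force passes 120 N, or if a joint passes its speed limit or range.

## Working session

There is one attempt and no reset: what is moved stays moved. The work goes in short steps, Python scripts to look and compute and a tool call to move; the robot and the scene stay as the last step left them, time stands still between calls to the robot, and variables do not carry over. Pictures are saved under pics/ and viewed, on a budget of 14 in all, crops included, one or two more only if the job needs it, and the job is handed in when it is done.

Besides the shell and the picture viewer there is one more tool, called after "Request:" by a JSON object that holds its "name" and its "arguments", one argument or row to a line. arm_command: Moves the arm, as the interface text tells. Its arguments: {"type":"object","properties":{"rows":{"type":"array","items":{"type":"number"}},"newtons":{"type":"number"}},"required":["rows"]}

```bash
mkdir -p pics; cat > h.py <<'E'
import numpy as np, cv2
from cell import manip
def cloud(c):
    z=c["z_map"]; v,u=np.mgrid[:z.shape[0],:z.shape[1]]
    P=np.stack([(u-c["cx"])/c["fx"]*z,(v-c["cy"])/c["fy"]*z,z],-1)
    T=np.array(c["pose"]); W=P@T[:3,:3].T+T[:3,3]; W[z==0]=np.nan
    return W
def ray(c,u,v,h):
    T=np.array(c["pose"]); d=T[:3,:3]@np.array([(u-c["cx"])/c["fx"],(v-c["cy"])/c["fy"],1]); o=T[:3,3]
    return o+d*(h-o[2])/d[2]
E
python3 - <<'E'
from h import *
for n in("top","scene"):
    c=manip.camera(n); cv2.imwrite(f"pics/{n}0.png",cv2.resize(c["image"],(784,588),interpolation=cv2.INTER_CUBIC)); np.savez(f"{n}0.npz",**c)
    print(n,np.round(c["pose"],2).tolist(),c["fx"],c["cx"],c["cy"],(c["z_map"]>0).mean())
s=manip.read_state();print(s["clock"],s["eef_pos"],s["eef_rot"],s["finger_gap"])
E
```

```text
top [[-0.02, -1.0, 0.08, 389.19], [-1.0, 0.02, -0.02, 20.19], [0.02, -0.08, -1.0, 1536.09], [0.0, 0.0, 0.0, 1.0]] 462.026325093079 277.46666374310314 210.6664135807381 0.9959098639455782
scene [[-0.72, 0.57, -0.39, 898.22], [0.69, 0.59, -0.42, 428.6], [-0.01, -0.57, -0.82, 883.33], [0.0, 0.0, 0.0, 1.0]] 398.9157389039767 278.0790364408945 213.30263999279762 0.9959566326530612
0.1 [ 152.8844808  -528.08732842  215.944747  ] [-3.14054333e+00 -8.01456697e-05  2.81741731e-01] 94.42297953248455
```

View pics/top0.png

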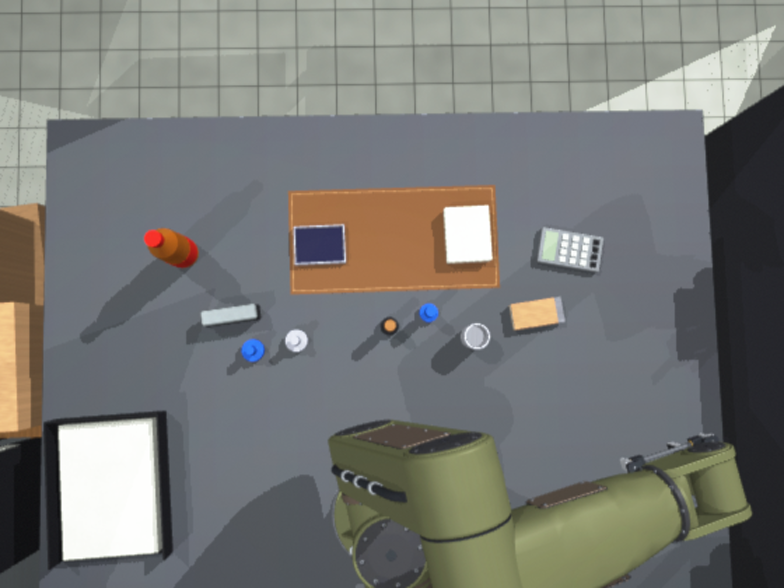

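View pics/scene0.png

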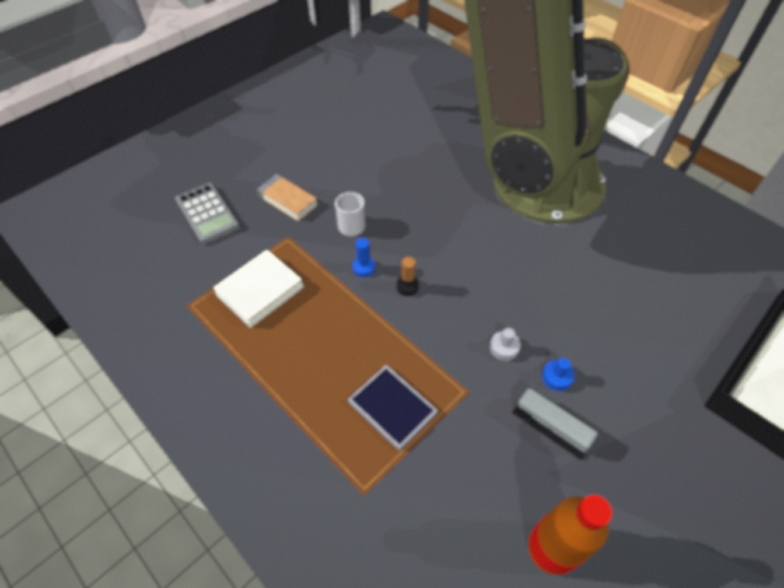

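Top view (pixels of the enlarged picture): the weight candidates are steel/white (296,341) and blue (252,350), so I take the steel one. The stamp candidates are brown handle with black foot (390,325) and blue (429,313), so I take the brown one. The cup is at (475,337), book (537,313), stapler (229,315), ink pad (319,245) and slips (468,234). I'll confirm the look-alikes in one crop while measuring.

```bash
python3 - <<'E'
from h import *
c=dict(np.load("top0.npz")); c["image"]=c["image"]
W=cloud(c); im=c["image"]; hsv=cv2.cvtColor(im,cv2.COLOR_BGR2HSV)
cv2.imwrite("pics/crop0.png",cv2.resize(im[195:275,130:420],(798,220),interpolation=cv2.INTER_CUBIC))
roi=np.zeros(im.shape[:2],bool); roi[120:275,90:450]=1
def rect(m,name,h=None):
    P=W[m&np.isfinite(W[...,2])]
    r=cv2.minAreaRect(P[:,:2].astype(np.float32)); (a,b),ang=r[1],r[2]
    if a<b: ang+=90; a,b=b,a
    print(name,"c",np.round(r[0],1),"size",round(a),round(b),"longang",round((ang+90)%180-90,1),"z95",np.round(np.percentile(P[:,2],[5,50,97]),1),len(P))
print("table z",np.nanmedian(W[280:285,150:220,2]))
Z=np.nan_to_num(W[...,2])
n,l,st,ct=cv2.connectedComponentsWithStats((roi&(Z>7)).astype(np.uint8))
for i in range(1,n):
    if st[i,4]<15: continue
    m=l==i; zm=np.percentile(Z[m],97)
    print(np.round(ct[i]*1.4),im[m].mean(0).round()); rect(m,"  all"); rect(m&(Z>zm-5),"  top")
m=roi&(hsv[...,0]>5)&(hsv[...,0]<20)&(hsv[...,1]>120)&(Z<6)
n,l,st,ct=cv2.connectedComponentsWithStats(m.astype(np.uint8)); i=1+st[1:,4].argmax(); rect(l==i,"pad")
E
```

```text
table z -0.20007076204740315
[467. 233.] [248. 250. 250.]
  all c [ 651.4 -206.9] size 137 118 longang 0.7 z95 [20.4 29.9 36.6] 1283
  top c [ 648.5 -205.8] size 128 102 longang 2.3 z95 [31.8 33.4 37.8] 419
[319. 244.] [108.  77.  77.]
  all c [631.1 145.1] size 129 95 longang -89.5 z95 [ 8.  12.7 18.7] 950
  top c [632.4 145.8] size 120 91 longang -88.7 z95 [13.8 15.7 20.2] 359
[171. 247.] [ 31.  64. 157.]
  all c [644.1 482.4] size 132 70 longang 34.7 z95 [ 31.8 160.1 224.3] 773
  top c [619.1 468.2] size 32 32 longang -0.2 z95 [220.3 222.2 226.7] 98
[569. 249.] [184. 186. 177.]
  all c [ 608.9 -451.5] size 151 91 longang 80.7 z95 [10.8 16.9 23.9] 1137
  top c [ 607.9 -449.4] size 147 83 longang 79.0 z95 [19.1 20.8 25.4] 319
[537. 312.] [142. 189. 225.]
  all c [ 458.4 -368.5] size 129 62 longang -84.3 z95 [15.6 22.3 28.6] 672
  top c [ 457.7 -364.3] size 121 60 longang -82.4 z95 [23.8 25.5 30.3] 232
[230. 314.] [185. 182. 171.]
  all c [467.7 359.1] size 142 35 longang -82.5 z95 [12.8 49.6 56. ] 472
  top c [468.6 353.4] size 123 33 longang -82.8 z95 [51.2 52.8 57.2] 163
[428. 312
[... 223 characters left out ...]
 43 longang -23.5 z95 [ 9.6 17.9 84.7] 136
  top c [436.1 -14.3] size 22 19 longang -2.3 z95 [79.8 81.5 87.8] 27
[475. 335.] [180. 173. 169.]
  all c [ 406.4 -210.8] size 56 56 longang -53.3 z95 [ 7.9 48.2 74.6] 176
  top c [ 406.6 -210.4] size 54 51 longang -2.4 z95 [69.9 72.9 76.6] 26
[296. 340.] [224. 213. 209.]
  all c [407.3 201.6] size 52 49 longang 88.8 z95 [13.6 21.4 57.8] 204
  top c [406.3 202. ] size 18 16 longang 41.2 z95 [53.  55.4 60.8] 26
[252. 350.] [233. 116.  51.]
  all c [386.9 303.3] size 49 49 longang 88.2 z95 [14.2 21.4 56.4] 203
  top c [387.1 304.6] size 20 16 longang 88.7 z95 [51.7 54.3 59.8] 28
pad c [643.6 -30.7] size 499 248 longang -89.5 z95 [-4.6  0.9  5.4] 7400
```

View pics/crop0.png

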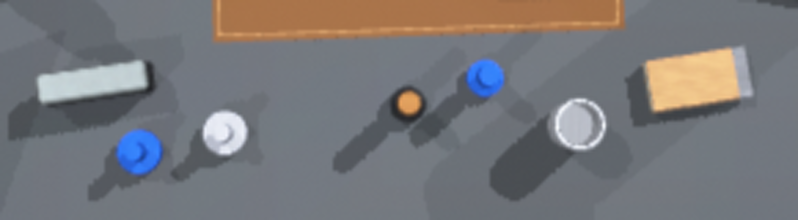

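Crop confirms: steel weight at crop (224,132), with the blue one at (138,152); brown-handled stamp with black foot at (408,102), with the blue one at (485,77). Next, the book.

Request:
{"name": "arm_command", "arguments": {
  "rows": [30.5, 16.3, -11, 8.1, 94, 30.5, 16.3, -11, 8.1, 94, 30.5, 16.3, -11, 8.1, 94, 30.5, 16.3, -11, 8.1, 94, 30.5, 16.3, -11, 8.1, 94],
  "newtons": 25
}}

```text
clock: 0.72
eef_pos: [306.3, -446.0, 160.8]
eef_rot: [-3.141, -0.0, 0.993]
wrist_force: [-0.4, -0.7, -0.6]
finger_gap: 93.9
```

Request:
{"name": "arm_command", "arguments": {
  "rows": [30.5, 16.3, -11, 8.1, 94, 30.5, 16.3, -11, 8.1, 94, 30.5, 16.3, -11, 8.1, 94, 30.5, 16.3, -11, 8.1, 94, 30.5, 16.3, -11, 8.1, 94]
}}

```text
clock: 1.35
eef_pos: [458.8, -364.6, 105.8]
eef_rot: [-3.141, -0.0, 1.7]
wrist_force: [-0.1, 0.1, -0.8]
finger_gap: 94.0
```

Request:
{"name": "arm_command", "arguments": {
  "rows": [0, 0, 0, 0, 94, 0, 0, 0, 0, 94]
}}

```text
clock: 1.6
eef_pos: [457.5, -365.5, 106.4]
eef_rot: [-3.141, -0.0, 1.694]
wrist_force: [0.3, -0.6, -0.3]
finger_gap: 93.9
```

Request:
{"name": "arm_command", "arguments": {
  "rows": [0, 0, -30, 0, 94, 0, 0, -30, 0, 94, 0, 0, -22, 0, 94, 0, 0, -10, 0, 94, 0, 0, 0, 0, 94]
}}

```text
clock: 2.22
eef_pos: [457.5, -365.7, 14.6]
eef_rot: [-3.141, -0.0, 1.694]
wrist_force: [0.2, 0.3, 1.8]
finger_gap: 93.5
```

Request:
{"name": "arm_command", "arguments": {
  "rows": [0, 0, 0, 0, 50, 0, 0, 0, 0, 50, 0, 0, 0, 0, 50, 0, 0, 0, 0, 50, 0, 0, 0, 0, 50]
}}

```text
clock: 2.85
eef_pos: [458.0, -365.4, 14.7]
eef_rot: [3.142, 0.0, 1.696]
wrist_force: [-1.1, 1.1, 3.5]
finger_gap: 59.5
```

Request:
{"name": "arm_command", "arguments": {
  "rows": [0, 0, 10, 0, 50, 0, 0, 30, 0, 50, 0, 0, 30, 0, 50, 0, 0, 30, 0, 50, 0, 0, 0, 0, 50]
}}

```text
clock: 3.48
eef_pos: [458.7, -365.9, 116.8]
eef_rot: [3.139, 0.003, 1.696]
wrist_force: [0.0, -0.2, -1.8]
finger_gap: 59.7
```

```bash
cat > book.py <<'E'
from h import *
c=manip.camera("top"); im=c["image"]; hsv=cv2.cvtColor(im,cv2.COLOR_BGR2HSV)
cv2.imwrite("pics/t1.png",cv2.resize(im[110:290,190:470],(784,504),interpolation=cv2.INTER_CUBIC))
E
python3 book.py
```

```text
(no output)
```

View pics/t1.png

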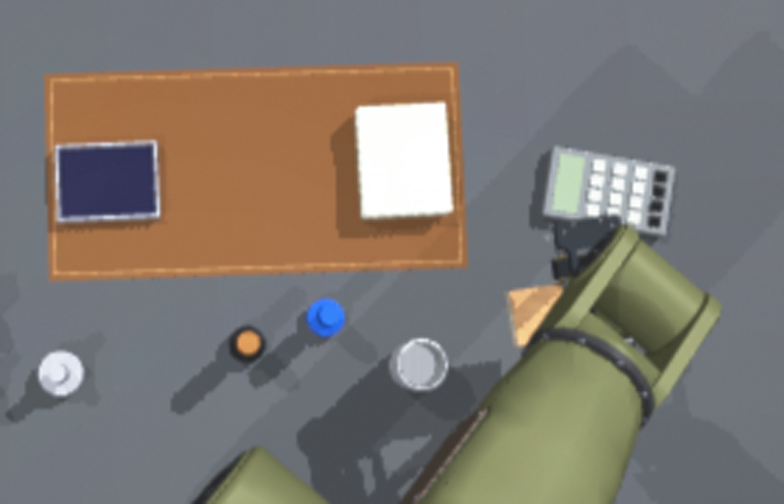

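Book held (gap 59.7) at picture (535,310). I'll refine slips, pad and ink pad from colour contours cast onto their planes.

```bash
python3 - <<'E'
from h import *
c=dict(np.load("top0.npz")); im=c["image"]; hsv=cv2.cvtColor(im,cv2.COLOR_BGR2HSV).astype(int)
H,S,V=[hsv[...,i] for i in range(3)]
def go(m,h,name,box):
    k=np.zeros_like(m); k[box[0]:box[1],box[2]:box[3]]=1; m=(m&k).astype(np.uint8)
    cs,_=cv2.findContours(m,0,cv2.CHAIN_APPROX_NONE); q=max(cs,key=cv2.contourArea)
    P=np.array([ray(c,u,v,h)[:2] for u,v in q[:,0]],np.float32); print(name,cv2.minAreaRect(P))
go((S<40)&(V>225),30,"slips",(130,200,300,360))
go((H>4)&(H<22)&(S>110),1,"pad",(120,220,195,365))
go((H>110)&(H<135)&(S>80)&(V<110),12,"felt",(150,200,200,260))
go((H>8)&(H<22)&(S>60)&(V>150),22,"bookcover",(205,245,350,410))
E
```

```text
slips ((648.0929565429688, -205.29443359375), (129.56602478027344, 106.06769561767578), 1.9893693923950195)
pad ((643.234375, -30.782394409179688), (247.2061004638672, 497.5977783203125), 0.5923879742622375)
felt ((631.64111328125, 145.58401489257812), (106.01541900634766, 77.015625), 89.25850677490234)
bookcover ((456.5508728027344, -356.5412902832031), (61.57775115966797, 105.3430404663086), 7.6396484375)
```

Request:
{"name": "arm_command", "arguments": {
  "rows": [19.1, 16, 0, 8.5, 50, 19.1, 16, 0, 8.5, 50, 19.1, 16, 0, 8.5, 50, 19.1, 16, 0, 8.5, 50, 19.1, 16, 0, 8.5, 50]
}}

```text
clock: 4.15
eef_pos: [553.5, -284.4, 112.6]
eef_rot: [-3.141, -0.003, 2.442]
wrist_force: [-0.4, 0.1, -0.7]
finger_gap: 59.5
```

Request:
{"name": "arm_command", "arguments": {
  "rows": [19.1, 16, 0, 8.5, 50, 19.1, 16, 0, 8.5, 50, 19.1, 16, 0, 8.5, 50, 19.1, 16, 0, 8.5, 50, 19.1, 16, 0, 8.5, 50]
}}

```text
clock: 4.78
eef_pos: [648.9, -204.5, 112.3]
eef_rot: [3.141, -0.002, -3.099]
wrist_force: [-0.3, -0.1, -0.8]
finger_gap: 59.7
```

Request:
{"name": "arm_command", "arguments": {
  "rows": [0, 0, 0, 0, 50, 0, 0, 0, 0, 50]
}}

```text
clock: 5.03
eef_pos: [648.2, -205.6, 113.2]
eef_rot: [3.141, -0.002, -3.107]
wrist_force: [-0.1, 0.3, -1.8]
finger_gap: 59.8
```

Request:
{"name": "arm_command", "arguments": {
  "rows": [1, 0, -25, 0, 50, 0, 0, -25, 0, 50, 0, 0, -12, 0, 50, 0, 0, -5, 0, 50, 0, 0, -2, 0, 50]
}}

```text
clock: 5.65
eef_pos: [650.1, -205.6, 46.0]
eef_rot: [-3.141, 0.001, -3.105]
wrist_force: [1.5, 1.0, -1.7]
finger_gap: 59.7
```

Request:
{"name": "arm_command", "arguments": {
  "rows": [0, 0, 0, 0, 76, 0, 0, 0, 0, 76, 0, 0, 0, 0, 76]
}}

```text
clock: 6.02
eef_pos: [650.1, -205.4, 45.9]
eef_rot: [-3.141, 0.001, -3.104]
wrist_force: [-0.6, 0.1, 0.5]
finger_gap: 76.2
```

Request:
{"name": "arm_command", "arguments": {
  "rows": [0, 0, 15, 0, 76, 0, 0, 30, 0, 76, 0, 0, 40, 0, 76, 0, 0, 20, 0, 76]
}}

```text
clock: 6.52
eef_pos: [650.6, -205.5, 153.9]
eef_rot: [-3.14, 0.003, -3.104]
wrist_force: [-0.2, 0.2, 0.1]
finger_gap: 76.0
```

Request:
{"name": "arm_command", "arguments": {
  "rows": [-24.4, 40.7, 0, 0, 76, -24.4, 40.7, 0, 0, 76, -24.4, 40.7, 0, 0, 76, -24.4, 40.7, 0, 0, 76, -24.4, 40.7, 0, 0, 76]
}}

```text
clock: 7.15
eef_pos: [526.9, -0.6, 150.5]
eef_rot: [3.142, -0.0, -3.104]
wrist_force: [0.1, -0.4, -0.6]
finger_gap: 76.0
```

Request:
{"name": "arm_command", "arguments": {
  "rows": [-24.4, 40.7, 0, 0, 76, -24.4, 40.7, 0, 0, 76, -24.4, 40.7, 0, 0, 76, -24.4, 40.7, 0, 0, 76, -24.4, 40.7, 0, 0, 76]
}}

```text
clock: 7.78
eef_pos: [404.9, 202.8, 150.6]
eef_rot: [3.142, 0.0, -3.104]
wrist_force: [0.2, 0.5, 0.5]
finger_gap: 76.0
```

Request:
{"name": "arm_command", "arguments": {
  "rows": [0, 0, 0, 0, 76, 0, 0, 0, 0, 76]
}}

```text
clock: 8.02
eef_pos: [406.1, 201.5, 150.5]
eef_rot: [-3.141, 0.0, -3.104]
wrist_force: [-0.0, 0.4, -0.1]
finger_gap: 75.7
```

```bash
python3 - <<'E'
from h import *
c=manip.camera("top"); im=c["image"]; cv2.imwrite("pics/t2.png",cv2.resize(im[110:290,190:470],(784,504),interpolation=cv2.INTER_CUBIC))
hsv=cv2.cvtColor(im,cv2.COLOR_BGR2HSV).astype(int);H,S,V=[hsv[...,i] for i in range(3)]
m=(H>8)&(H<22)&(S>60)&(V>190); k=np.zeros_like(m);k[130:205,295:360]=1
cs,_=cv2.findContours((m&k).astype(np.uint8),0,cv2.CHAIN_APPROX_NONE); q=max(cs,key=cv2.contourArea)
print(cv2.minAreaRect(np.array([ray(c,u,v,52)[:2] for u,v in q[:,0]],np.float32)))
E
```

```text
((642.29736328125, -205.92352294921875), (104.49989318847656, 60.25004577636719), 2.717191219329834)
```

View pics/t2.png

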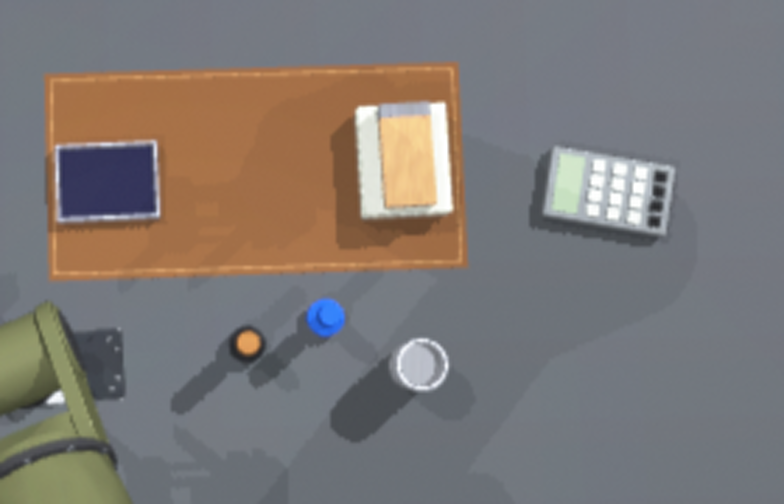

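The book lies square on the slips at picture (407,155), centre about (650,-205.5) against slips (648,-205). Next, the weight.

Request:
{"name": "arm_command", "arguments": {
  "rows": [0, 0, -30, 0, 76, 0, 0, -35, 0, 76, 0, 0, -30, 0, 76, 0, 0, -18.5, 0, 76, 0, 0, 0, 0, 76]
}}

```text
clock: 8.7
eef_pos: [405.8, 200.6, 36.0]
eef_rot: [-3.141, -0.002, -3.106]
wrist_force: [0.9, 0.5, -0.6]
finger_gap: 75.6
```

Request:
{"name": "arm_command", "arguments": {
  "rows": [0, 0, 0, 0, 10, 0, 0, 0, 0, 10, 0, 0, 0, 0, 10, 0, 0, 0, 0, 10, 0, 0, 0, 0, 10]
}}

```text
clock: 9.32
eef_pos: [405.9, 201.8, 37.0]
eef_rot: [3.142, 0.0, -3.104]
wrist_force: [0.3, -0.2, -0.2]
finger_gap: 29.4
```

Request:
{"name": "arm_command", "arguments": {
  "rows": [0, 0, 0, 0, 10, 0, 0, 0, 0, 10, 0, 0, 0, 0, 10]
}}

```text
clock: 9.7
eef_pos: [406.0, 201.8, 37.0]
eef_rot: [3.141, 0.0, -3.104]
wrist_force: [-0.8, 2.9, 1.7]
finger_gap: 20.9
```

Request:
{"name": "arm_command", "arguments": {
  "rows": [0, 0, 20, 0, 10, 0, 0, 40, 0, 10, 0, 0, 40, 0, 10, 0, 0, 13, 0, 10, 0, 0, 0, 0, 10]
}}

```text
clock: 10.32
eef_pos: [405.8, 201.6, 149.4]
eef_rot: [-3.141, -0.0, -3.104]
wrist_force: [-0.9, 0.6, -3.5]
finger_gap: 20.9
```

Request:
{"name": "arm_command", "arguments": {
  "rows": [24.3, -40.7, 0, 0, 10, 24.3, -40.7, 0, 0, 10, 24.3, -40.7, 0, 0, 10, 24.3, -40.7, 0, 0, 10, 24.3, -40.7, 0, 0, 10]
}}

```text
clock: 10.95
eef_pos: [527.3, -3.3, 147.6]
eef_rot: [3.141, -0.003, -3.104]
wrist_force: [0.4, 1.0, -2.7]
finger_gap: 20.7
```

Request:
{"name": "arm_command", "arguments": {
  "rows": [24.3, -40.7, 0, 0, 10, 24.3, -40.7, 0, 0, 10, 24.3, -40.7, 0, 0, 10, 24.3, -40.7, 0, 0, 10, 24.3, -40.7, 0, 0, 10]
}}

```text
clock: 11.58
eef_pos: [648.9, -206.5, 146.7]
eef_rot: [3.14, -0.003, -3.104]
wrist_force: [-0.1, 0.4, -4.1]
finger_gap: 21.0
```

Request:
{"name": "arm_command", "arguments": {
  "rows": [0, 0, 0, 0, 10, 0, 0, 0, 0, 10, 0, 0, -25, 0, 10, 0, 0, -20, 0, 10, 0, 0, 0, 0, 10]
}}

```text
clock: 12.2
eef_pos: [648.0, -204.3, 102.8]
eef_rot: [3.14, -0.003, -3.103]
wrist_force: [1.3, 0.4, -2.6]
finger_gap: 20.7
```

Request:
{"name": "arm_command", "arguments": {
  "rows": [1, -1, -7, 0, 10, 0, 0, -4, 0, 10, 0, 0, -2, 0, 10, 0, 0, 0, 0, 10]
}}

```text
clock: 12.7
eef_pos: [650.0, -206.3, 92.0]
eef_rot: [3.142, 0.0, -3.104]
wrist_force: [-0.1, 1.0, -3.6]
finger_gap: 21.0
```

Request:
{"name": "arm_command", "arguments": {
  "rows": [0, 0, -2, 0, 10, 0, 0, -1, 0, 10, 0, 0, 0, 0, 10]
}}

```text
clock: 13.08
eef_pos: [650.0, -206.4, 89.1]
eef_rot: [-3.141, 0.0, -3.104]
wrist_force: [0.8, 0.1, -2.4]
finger_gap: 20.9
```

Request:
{"name": "arm_command", "arguments": {
  "rows": [0, 0, -0.7, 0, 10, 0, 0, 0, 0, 50, 0, 0, 0, 0, 50, 0, 0, 0, 0, 50, 0, 0, 0, 0, 50]
}}

```text
clock: 13.7
eef_pos: [650.0, -206.3, 88.2]
eef_rot: [-3.142, 0.0, -3.104]
wrist_force: [-0.1, -0.3, -1.0]
finger_gap: 49.9
```

Request:
{"name": "arm_command", "arguments": {
  "rows": [0, 0, 20, 0, 50, 0, 0, 40, 0, 60, 0, 0, 15, 0, 60, -20, 18, 0, 0, 60, -21.7, 19, 0, 0, 60]
}}

```text
clock: 14.32
eef_pos: [607.5, -168.9, 163.1]
eef_rot: [3.142, -0.0, -3.104]
wrist_force: [0.8, -0.4, 0.6]
finger_gap: 59.9
```

Request:
{"name": "arm_command", "arguments": {
  "rows": [-34.5, 31, 0, 0, 60, -34.5, 31, 0, 0, 60, -34.5, 31, 0, 0, 60, -34.5, 31, 0, 0, 60, -34.5, 31, 0, 0, 60]
}}

```text
clock: 14.95
eef_pos: [434.5, -13.4, 163.3]
eef_rot: [3.142, 0.0, -3.104]
wrist_force: [0.7, 0.4, -0.6]
finger_gap: 59.6
```

Request:
{"name": "arm_command", "arguments": {
  "rows": [0, 0, 0, 0, 60, 0, 0, 0, 0, 60]
}}

```text
clock: 15.2
eef_pos: [436.3, -14.5, 163.6]
eef_rot: [-3.141, 0.001, -3.104]
wrist_force: [-0.2, -0.2, 0.6]
finger_gap: 60.1
```

```bash
python3 - <<'E'
from h import *
c=manip.camera("top"); im=c["image"]; W=cloud(c)
cv2.imwrite("pics/t3.png",cv2.resize(im[110:290,190:470],(784,504),interpolation=cv2.INTER_CUBIC))
Z=np.nan_to_num(W[...,2]); k=np.zeros(Z.shape,bool);k[130:205,295:360]=1
for a,b in((64,80),(80,115)):
    P=W[k&(Z>a)&(Z<b)]; print(len(P),P.mean(0),np.median(P,0))
E
```

```text
158 [ 648.30578593 -205.87481924   72.73239148] [ 645.17131792 -203.81156874   72.9830052 ]
48 [ 648.26145435 -206.1924563   102.25370222] [ 648.14778301 -206.76317671  105.30900572]
```

View pics/t3.png

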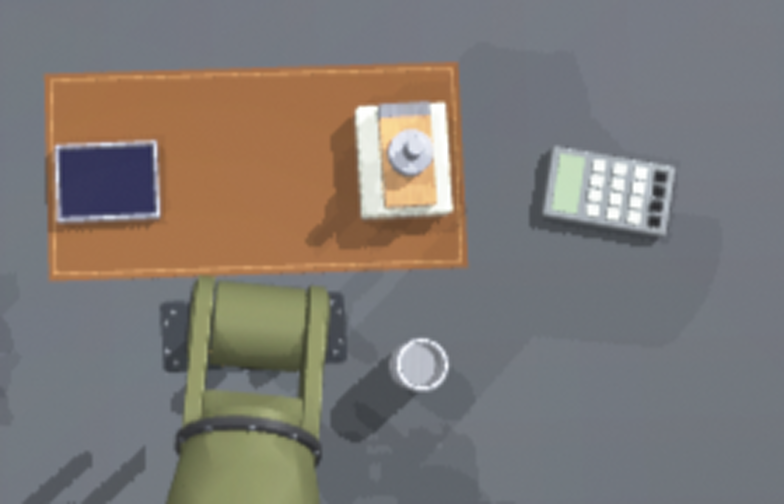

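The weight stands upright on the book at picture (411,151), about (648.3,-206). Next, the stamp.

Request:
{"name": "arm_command", "arguments": {
  "rows": [-0.5, 0, -30, 0, 60, 0, 0, -35, 0, 60, 0, 0, -28, 0, 60, 0, 0, -14, 0, 60, 0, 0, 0, 0, 60]
}}

```text
clock: 15.88
eef_pos: [435.3, -14.6, 55.8]
eef_rot: [3.141, -0.001, -3.105]
wrist_force: [0.5, 0.3, 0.7]
finger_gap: 60.1
```

Request:
{"name": "arm_command", "arguments": {
  "rows": [0, 0, 0, 0, 15, 0, 0, 0, 0, 15, 0, 0, 0, 0, 15, 0, 0, 0, 0, 15, 0, 0, 0, 0, 15]
}}

```text
clock: 16.5
eef_pos: [435.4, -14.3, 56.5]
eef_rot: [-3.142, 0.001, -3.104]
wrist_force: [0.6, 0.4, 3.0]
finger_gap: 25.6
```

Request:
{"name": "arm_command", "arguments": {
  "rows": [0, 0, 0, 0, 15, 0, 0, 20, 0, 15, 0, 0, 35, 0, 15, 0, 0, 20, 0, 15, 0, 0, 0, 0, 15]
}}

```text
clock: 17.12
eef_pos: [435.7, -14.4, 132.0]
eef_rot: [-3.141, 0.002, -3.104]
wrist_force: [0.1, -0.2, -1.5]
finger_gap: 25.5
```

Request:
{"name": "arm_command", "arguments": {
  "rows": [20, 16, 0, 0, 15, 20, 16, 0, 0, 15, 20, 16, 0, 0, 15, 20, 16, 0, 0, 15, 20, 16, 0, 0, 15]
}}

```text
clock: 17.75
eef_pos: [535.3, 66.2, 129.5]
eef_rot: [-3.142, -0.002, -3.104]
wrist_force: [0.3, -0.3, -0.3]
finger_gap: 25.4
```

Request:
{"name": "arm_command", "arguments": {
  "rows": [20, 16, 0, 0, 15, 20, 16, 0, 0, 15, 20, 16, 0, 0, 15, 20, 16, 0, 0, 15, 16, 16, 0, 0, 15]
}}

```text
clock: 18.38
eef_pos: [631.4, 146.1, 129.0]
eef_rot: [-3.141, -0.002, -3.104]
wrist_force: [1.0, 0.2, -1.2]
finger_gap: 25.5
```

Request:
{"name": "arm_command", "arguments": {
  "rows": [0, 0, 0, 0, 15, 0, 0, -25, 0, 15, 0, 0, -20, 0, 15, 0, 0, -9, 0, 15, 0, 0, -4, 0, 15]
}}

```text
clock: 19.0
eef_pos: [631.1, 145.5, 72.8]
eef_rot: [-3.142, -0.001, -3.104]
wrist_force: [0.3, 0.5, -0.9]
finger_gap: 25.0
```

Request:
{"name": "arm_command", "arguments": {
  "rows": [0, 0, 0, 0, 15]
}}

```text
clock: 19.12
eef_pos: [631.4, 145.6, 73.6]
eef_rot: [3.142, 0.0, -3.104]
wrist_force: [0.0, 0.1, -0.2]
finger_gap: 25.2
```

Request:
{"name": "arm_command", "arguments": {
  "rows": [0, 0, -3, 0, 15, 0, 0, -1, 0, 15, 0, 0, -0.8, 0, 15, 0, 0, 0, 0, 15]
}}

```text
clock: 19.62
eef_pos: [631.3, 145.8, 68.6]
eef_rot: [3.142, 0.0, -3.104]
wrist_force: [0.9, -0.2, -0.6]
finger_gap: 25.4
```

Request:
{"name": "arm_command", "arguments": {
  "rows": [0, 0, 0, 0, 50, 0, 0, 0, 0, 50, 0, 0, 0, 0, 50, 0, 0, 0, 0, 50]
}}

```text
clock: 20.12
eef_pos: [631.2, 145.7, 68.4]
eef_rot: [-3.142, -0.0, -3.104]
wrist_force: [-0.8, -0.3, 1.1]
finger_gap: 50.0
```

Request:
{"name": "arm_command", "arguments": {
  "rows": [0, 0, 20, 0, 50, 0, 0, 40, 0, 50, 0, 0, 35, 0, 90, -22, -36, 0, 0, 90, -23, -35, 0, 0, 90]
}}

```text
clock: 20.75
eef_pos: [585.8, 74.0, 165.2]
eef_rot: [3.142, 0.002, -3.104]
wrist_force: [0.8, -0.7, -0.5]
finger_gap: 76.6
```

Request:
{"name": "arm_command", "arguments": {
  "rows": [-22.5, -35.6, 0, 0, 90, -22.5, -35.6, 0, 0, 90, -22.5, -35.6, 0, 0, 90, -22.5, -35.6, 0, 0, 90, -22.5, -35.6, 0, 0, 90]
}}

```text
clock: 21.38
eef_pos: [473.2, -104.4, 165.0]
eef_rot: [-3.141, 0.002, -3.104]
wrist_force: [1.0, 0.4, -0.4]
finger_gap: 90.0
```

Request:
{"name": "arm_command", "arguments": {
  "rows": [-22.5, -35.6, 0, 0, 90, -22.5, -35.6, 0, 0, 90, -22.5, -35.6, 0, 0, 90, 0, 0, 0, 0, 90, 0, 0, 0, 0, 90]
}}

```text
clock: 22.0
eef_pos: [406.6, -209.9, 164.3]
eef_rot: [-3.141, 0.001, -3.104]
wrist_force: [-0.6, 0.3, 0.7]
finger_gap: 90.1
```

```bash
python3 - <<'E'
from h import *
c=manip.camera("top"); im=c["image"]; W=cloud(c)
cv2.imwrite("pics/t4.png",cv2.resize(im[110:290,150:430],(784,504),interpolation=cv2.INTER_CUBIC))
Z=np.nan_to_num(W[...,2]); k=np.zeros(Z.shape,bool);k[150:200,200:260]=1
for a,b in((60,110),):
    P=W[k&(Z>a)&(Z<b)]; print(len(P),P.mean(0),np.median(P,0))
E
```

```text
62 [629.33962178 143.49114112  89.2581989 ] [629.5538612  143.61625485  91.18164574]
```

View pics/t4.png

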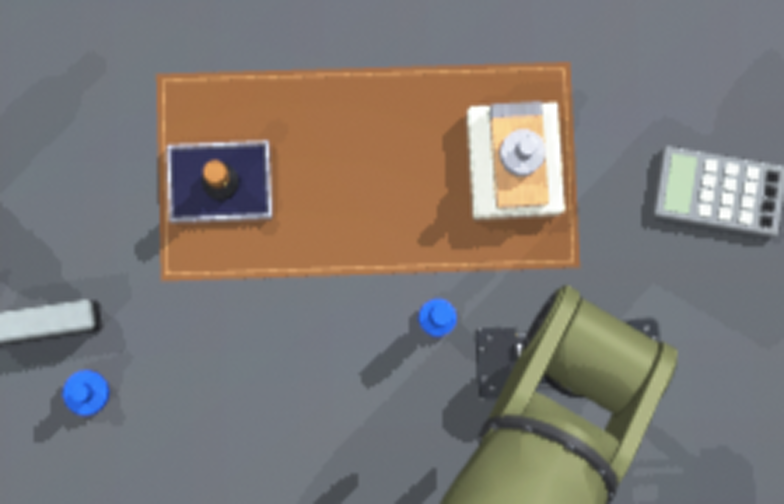

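The stamp stands on the ink pad at picture (218,177), about (629.5,143.5) against (631.5,145.5). Next, the cup.

Request:
{"name": "arm_command", "arguments": {
  "rows": [0, -0.5, -30, 0, 90, 0, 0, -35, 0, 90, 0, 0, -35, 0, 90, 0, 0, -19, 0, 90, 0, 0, 0, 0, 90]
}}

```text
clock: 22.68
eef_pos: [406.2, -209.5, 43.7]
eef_rot: [3.14, -0.002, -3.103]
wrist_force: [-0.2, -0.5, 0.2]
finger_gap: 90.4
```

Request:
{"name": "arm_command", "arguments": {
  "rows": [0, 0, 0, 0, 48, 0, 0, 0, 0, 48, 0, 0, 0, 0, 48, 0, 0, 0, 0, 48, 0, 0, 0, 0, 48]
}}

```text
clock: 23.3
eef_pos: [406.4, -210.7, 44.9]
eef_rot: [-3.141, 0.001, -3.104]
wrist_force: [-0.5, 0.9, 6.2]
finger_gap: 57.9
```

Request:
{"name": "arm_command", "arguments": {
  "rows": [0, 0, 20, 0, 48, 0, 0, 40, 0, 48, 0, 0, 35, 0, 48, 0, 0, 0, 0, 48]
}}

```text
clock: 23.8
eef_pos: [407.0, -211.1, 141.4]
eef_rot: [-3.139, 0.003, -3.104]
wrist_force: [0.0, 0.9, -2.2]
finger_gap: 57.7
```

Request:
{"name": "arm_command", "arguments": {
  "rows": [23.7, 18, 0, 0, 48, 23.7, 18, 0, 0, 48, 23.7, 18, 0, 0, 48, 23.7, 18, 0, 0, 48, 23.7, 18, 0, 0, 48]
}}

```text
clock: 24.42
eef_pos: [524.9, -119.8, 137.7]
eef_rot: [3.141, -0.002, -3.104]
wrist_force: [-0.5, 0.7, -1.8]
finger_gap: 58.1
```

Request:
{"name": "arm_command", "arguments": {
  "rows": [23.7, 18, 0, 0, 48, 23.7, 18, 0, 0, 48, 23.7, 18, 0, 0, 48, 23.7, 18, 0, 0, 48, 23.7, 18, 0, 0, 48]
}}

```text
clock: 25.05
eef_pos: [643.4, -29.9, 137.3]
eef_rot: [3.141, -0.002, -3.104]
wrist_force: [0.4, -0.3, -0.2]
finger_gap: 57.9
```

Request:
{"name": "arm_command", "arguments": {
  "rows": [0, 0, 0, 0, 48, 0, 0, -40, 0, 48, 0, 0, -30, 0, 48, 0, 0, -15, 0, 48, 0, 0, -4, 0, 48]
}}

```text
clock: 25.68
eef_pos: [642.7, -30.9, 49.6]
eef_rot: [3.141, -0.001, -3.105]
wrist_force: [0.2, -0.2, -1.1]
finger_gap: 58.0
```

Request:
{"name": "arm_command", "arguments": {
  "rows": [0, 0, 0, 0, 48]
}}

```text
clock: 25.8
eef_pos: [643.5, -30.8, 51.2]
eef_rot: [-3.141, 0.001, -3.104]
wrist_force: [-0.1, -0.2, -1.9]
finger_gap: 58.2
```

Request:
{"name": "arm_command", "arguments": {
  "rows": [0, 0, -3, 0, 48, 0, 0, -1, 0, 48, 0, 0, -0.8, 0, 48, 0, 0, 0, 0, 48]
}}

```text
clock: 26.3
eef_pos: [643.3, -30.6, 45.7]
eef_rot: [-3.142, 0.0, -3.104]
wrist_force: [-0.5, 0.4, -1.3]
finger_gap: 57.6
```

Request:
{"name": "arm_command", "arguments": {
  "rows": [0, 0, 0, 0, 80, 0, 0, 0, 0, 80, 0, 0, 0, 0, 80, 0, 0, 0, 0, 80]
}}

```text
clock: 26.8
eef_pos: [643.3, -30.6, 45.7]
eef_rot: [-3.142, 0.0, -3.104]
wrist_force: [-0.1, 0.3, 0.0]
finger_gap: 79.9
```

Request:
{"name": "arm_command", "arguments": {
  "rows": [0, 0, 20, 0, 80, 0, 0, 40, 0, 80, 0, 0, 40, 0, 80, 0, 0, 20, 0, 80]
}}

```text
clock: 27.3
eef_pos: [643.9, -30.6, 169.9]
eef_rot: [-3.141, 0.004, -3.104]
wrist_force: [0.5, 0.6, 0.0]
finger_gap: 79.9
```

```bash
python3 - <<'E'
from h import *
c=dict(np.load("top0.npz")); im=c["image"]; hsv=cv2.cvtColor(im,cv2.COLOR_BGR2HSV).astype(int);H,S,V=[hsv[...,i] for i in range(3)]
def go(m,h,box):
    k=np.zeros_like(m); k[box[0]:box[1],box[2]:box[3]]=1
    cs,_=cv2.findContours((m&k).astype(np.uint8),0,cv2.CHAIN_APPROX_NONE); q=max(cs,key=cv2.contourArea)
    print(h,cv2.minAreaRect(np.array([ray(c,u,v,h)[:2] for u,v in q[:,0]],np.float32)))
b=(205,245,135,195)
go(V>150,51,b); go(V>150,45,b); go((V<45),2,b)
cv2.imwrite("pics/st.png",cv2.resize(im[205:245,135:195],(780,520),interpolation=cv2.INTER_CUBIC))
E
```

```text
51 ((469.0821533203125, 353.264892578125), (31.78285789489746, 124.12322235107422), 6.9085001945495605)
45 ((469.4048767089844, 354.610595703125), (31.911270141601562, 124.62471008300781), 6.9084906578063965)
2 ((460.7717590332031, 294.3485412597656), (0.0, 0.0), 0.0)
```

View pics/st.png

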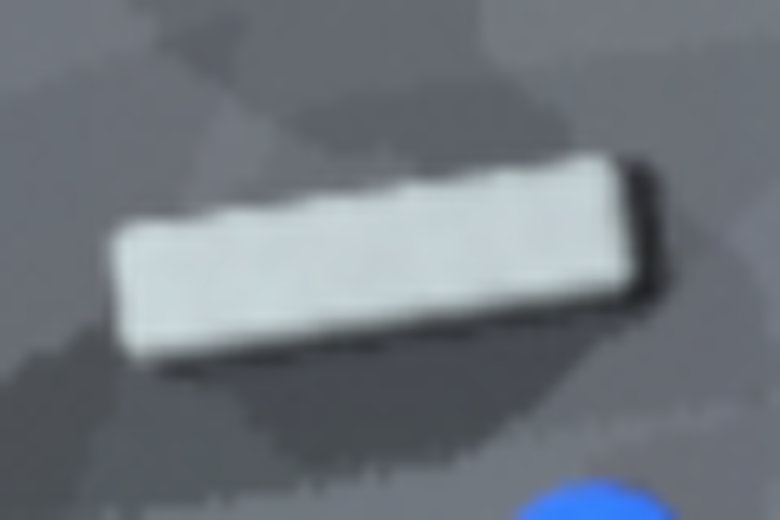

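Request:
{"name": "arm_command", "arguments": {
  "rows": [-17.5, 38.5, 0, -8.5, 60, -17.5, 38.5, 0, -8.5, 60, -17.5, 38.5, 0, -8.5, 60, -17.5, 38.5, 0, -8.5, 60, -17.5, 38.5, 0, -8.5, 60]
}}

```text
clock: 27.92
eef_pos: [555.3, 163.1, 167.3]
eef_rot: [3.14, 0.001, 2.432]
wrist_force: [-0.2, -0.1, 0.5]
finger_gap: 60.0
```

Request:
{"name": "arm_command", "arguments": {
  "rows": [-17.5, 38.5, 0, -8.5, 60, -17.5, 38.5, 0, -8.5, 60, -17.5, 38.5, 0, -8.5, 60, -17.5, 38.5, 0, -8.5, 60, -17.5, 38.5, 0, -8.5, 60]
}}

```text
clock: 28.55
eef_pos: [467.7, 355.7, 167.4]
eef_rot: [3.14, -0.001, 1.691]
wrist_force: [0.9, 0.2, 0.0]
finger_gap: 60.0
```

Request:
{"name": "arm_command", "arguments": {
  "rows": [0, 0, 0, 0, 60, 0, 0, 0, 0, 60]
}}

```text
clock: 28.8
eef_pos: [468.5, 354.0, 166.5]
eef_rot: [3.141, -0.0, 1.697]
wrist_force: [-0.3, -0.0, 0.7]
finger_gap: 59.7
```

```bash
python3 - <<'E'
from h import *
c=manip.camera("scene"); cv2.imwrite("pics/s1.png",cv2.resize(c["image"],(784,588),interpolation=cv2.INTER_CUBIC))
c=manip.camera("top"); W=cloud(c); Z=np.nan_to_num(W[...,2]); k=np.zeros(Z.shape,bool);k[140:220,270:310]=1
P=W[k&(Z>62)&(Z<85)]; print(len(P),P.mean(0),(P.min(0)+P.max(0))/2)
E
```

```text
68 [619.26506829 -42.53005442  70.68192581] [571.45106995 -58.50180867  73.8934692 ]
```

View pics/s1.png

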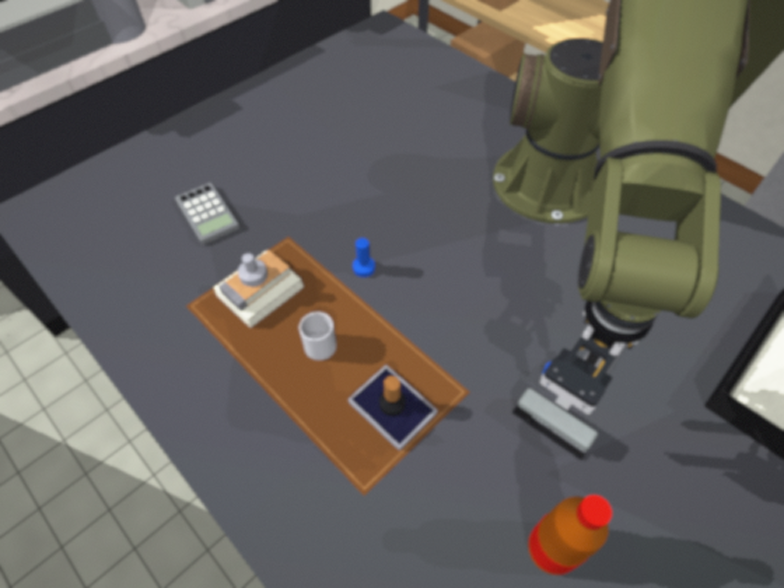

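Scene view: cup upright at (318,335), stamp on the ink pad (392,395), weight on the book (252,270), gripper above the stapler (558,420). Next, the stapler.

Request:
{"name": "arm_command", "arguments": {
  "rows": [0, 1, -35, 0, 60, 0, 0, -40, 0, 60, 0, 0, -35, 0, 60, 0, 0, -18.5, 0, 60, 0, 0, 0, 0, 60]
}}

```text
clock: 29.52
eef_pos: [468.3, 354.8, 36.7]
eef_rot: [-3.14, 0.001, 1.695]
wrist_force: [0.4, -0.9, -0.3]
finger_gap: 60.2
```

Request:
{"name": "arm_command", "arguments": {
  "rows": [0, 0, 0, 0, 24, 0, 0, 0, 0, 24, 0, 0, 0, 0, 24, 0, 0, 0, 0, 24, 0, 0, 0, 0, 24]
}}

```text
clock: 30.15
eef_pos: [468.4, 355.6, 37.9]
eef_rot: [3.141, -0.0, 1.696]
wrist_force: [-2.7, -0.2, 6.5]
finger_gap: 33.8
```

Request:
{"name": "arm_command", "arguments": {
  "rows": [0, 0, 20, 0, 24, 0, 0, 35, 0, 24, 0, 0, 30, 0, 24, 0, 0, 0, 0, 24]
}}

```text
clock: 30.65
eef_pos: [469.0, 355.9, 124.0]
eef_rot: [3.138, -0.002, 1.696]
wrist_force: [1.1, 0.5, -3.0]
finger_gap: 33.9
```

Request:
{"name": "arm_command", "arguments": {
  "rows": [9.8, -38.7, 0, -0.7, 24, 9.8, -38.7, 0, -0.7, 24, 9.8, -38.7, 0, -0.7, 24, 9.8, -38.7, 0, -0.7, 24, 9.8, -38.7, 0, -0.7, 24]
}}

```text
clock: 31.28
eef_pos: [516.8, 160.5, 120.5]
eef_rot: [-3.14, 0.0, 1.634]
wrist_force: [0.2, -0.1, -2.0]
finger_gap: 34.4
```

Request:
{"name": "arm_command", "arguments": {
  "rows": [9.8, -38.7, 0, -0.7, 24, 9.8, -38.7, 0, -0.7, 24, 9.8, -38.7, 0, -0.7, 24, 9.8, -38.7, 0, -0.7, 24, 9.8, -38.7, 0, -0.3, 24]
}}

```text
clock: 31.9
eef_pos: [565.8, -32.9, 120.4]
eef_rot: [-3.139, -0.0, 1.58]
wrist_force: [-0.2, -0.7, -1.7]
finger_gap: 33.7
```

Request:
{"name": "arm_command", "arguments": {
  "rows": [0, 0, 0, 0, 24, 0, 0, -35, 0, 24, 0, 0, -30, 0, 24, 0, 0, -12, 0, 24, 0, 0, -2, 0, 24]
}}

```text
clock: 32.52
eef_pos: [565.9, -31.1, 42.6]
eef_rot: [-3.14, -0.0, 1.581]
wrist_force: [-0.4, -0.2, -2.8]
finger_gap: 33.6
```

Request:
{"name": "arm_command", "arguments": {
  "rows": [0, 0, 0, 0, 24]
}}

```text
clock: 32.65
eef_pos: [566.7, -31.4, 43.9]
eef_rot: [3.14, 0.0, 1.581]
wrist_force: [0.3, -0.2, -2.4]
finger_gap: 34.2
```

Request:
{"name": "arm_command", "arguments": {
  "rows": [0, 0, -3, 0, 24, 0, 0, -1, 0, 24, 0, 0, -0.9, 0, 24, 0, 0, 0, 0, 24]
}}

```text
clock: 33.15
eef_pos: [566.2, -31.6, 38.3]
eef_rot: [3.142, -0.0, 1.58]
wrist_force: [0.1, 0.6, -2.0]
finger_gap: 33.7
```

Request:
{"name": "arm_command", "arguments": {
  "rows": [0, 0, 0, 0, 48, 0, 0, 0, 0, 48, 0, 0, 0, 0, 48]
}}

```text
clock: 33.52
eef_pos: [566.3, -31.6, 38.4]
eef_rot: [3.141, 0.0, 1.58]
wrist_force: [0.2, 0.6, 0.5]
finger_gap: 47.8
```

Request:
{"name": "arm_command", "arguments": {
  "rows": [0, 0, 15, 0, 48, 0, 0, 35, 0, 48, 0, 0, 40, 0, 48, 0, 0, 40, 0, 48, 0, 0, 20, 0, 48]
}}

```text
clock: 34.15
eef_pos: [566.8, -31.6, 191.8]
eef_rot: [3.138, 0.0, 1.58]
wrist_force: [0.5, 0.9, -0.8]
finger_gap: 47.9
```

Request:
{"name": "arm_command", "arguments": {
  "rows": [-40, 0, 0, 0, 48, -40, 0, 0, 0, 48, -40, 0, 0, 0, 48, -40, 0, 0, 0, 48, 0, 0, 0, 0, 48]
}}

```text
clock: 34.78
eef_pos: [405.0, -31.6, 189.5]
eef_rot: [3.14, 0.0, 1.58]
wrist_force: [-0.2, 0.2, -0.2]
finger_gap: 48.1
```

```bash
python3 - <<'E'
from h import *
for n in("top","scene"):
    c=manip.camera(n); cv2.imwrite(f"pics/end_{n}.png",cv2.resize(c["image"],(784,588),interpolation=cv2.INTER_CUBIC)); np.savez(f"end_{n}.npz",**c)
c=dict(np.load("end_top.npz"));W=cloud(c); Z=np.nan_to_num(W[...,2]); X,Y=W[...,0],W[...,1]
def f(n,x,y,a,b,r=45):
    m=(abs(X-x)<r)&(abs(Y-y)<r)&(Z>a)&(Z<b); P=W[m].astype(np.float32)
    if len(P)>3: print(n,len(P),P.mean(0).round(1),cv2.minAreaRect(P[:,:2].copy()))
f("cup rim",643,-31,64,80); f("weight",649,-205,85,115); f("stamp",631,145,60,105); f("stapler",566,-31,42,62,75)
E
```

```text
cup rim 53 [641.4 -32.8  69.9] ((641.9552612304688, -30.801565170288086), (55.70705795288086, 54.7806282043457), 0.48469623923301697)
weight 43 [ 648.9 -206.6  104.6] ((649.9373168945312, -207.09507751464844), (19.44175910949707, 18.13669204711914), 87.53120422363281)
stamp 63 [629.3 143.5  89.1] ((630.2373657226562, 143.96583557128906), (22.976572036743164, 24.790409088134766), 82.3448257446289)
stapler 410 [570.2 -31.8  50.8] ((594.5589599609375, -31.82950210571289), (123.52885437011719, 86.2102279663086), 89.0857925415039)
```

View pics/end_top.png

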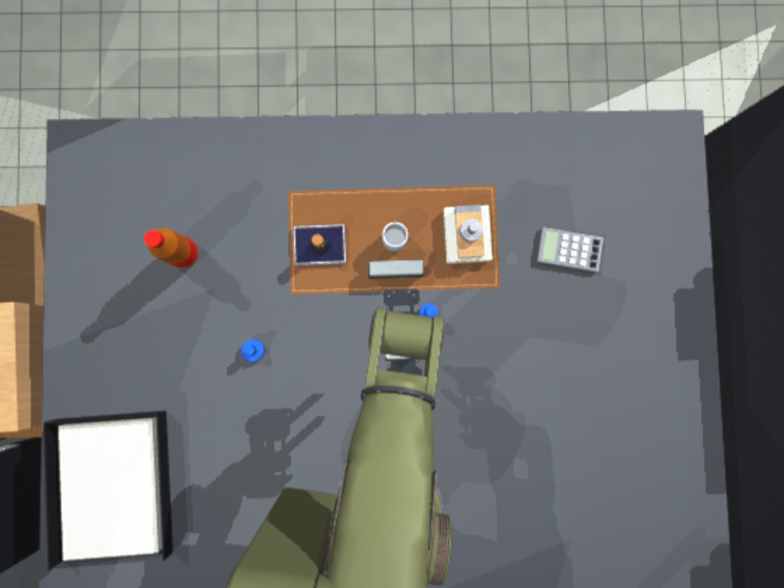

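View pics/end_scene.png

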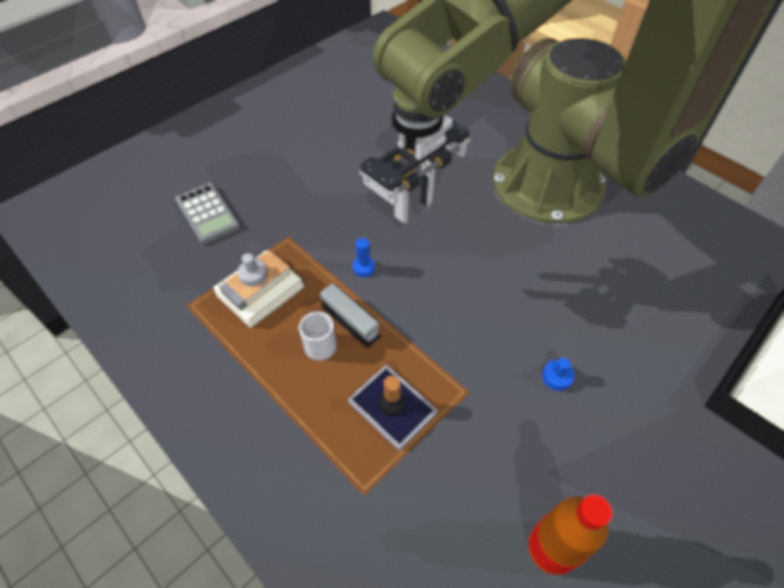

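Both views show everything in place and upright: stapler at top view (396,269) in front of the cup (395,236). The calculator and oil bottle haven't moved, and the gripper is clear. Handing in.

```bash
python3 -c "
from cell import manip; print(manip.sign_off())"
```

```text
the job is handed in; nothing more can be done
None
```

I put all five things in place, and the job was handed in at about 35 s of the 128 s allowed. The hand-in reports no verdict, so the figures below are my own last camera checks.

| Thing | Where it ended up | Tolerance |
|---|---|---|
| Receipt book | about 2 mm off the middle of the slips, square to about 1° | 12 mm, 10° |
| Steel paperweight | about 2 mm off the book's centre | 14 mm |
| Hand stamp | about 2–3 mm off the ink pad's centre | 14 mm |
| Pen cup | about 2 mm off the desk pad's middle | 13 mm |
| Stapler | about 77 mm in front of the cup, within about 2 mm sideways, parallel to about 1° | 16 mm, 18 mm, 11° |

- **Final pictures:** everything stands upright. The calculator, the oil bottle and the blue look-alikes are where they started, and the gripper is clear of everything.
- **Check that failed:** the last depth fit for the stapler also caught points from the cup. Its distance from the cup therefore comes from the gripper's position at release (x 566) and the picture. An earlier depth fit for the cup was spoiled by the blue stamp, and the final one was clean.

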